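# Press-test spring clips and put them away

### The arm

A 6-joint arm with a two-finger parallel gripper is mounted at the origin on the work surface. World frame = base frame: x ahead of the robot, y to its left, z up, the work surface at z = 0. Lengths are in m, angles in degrees, forces in N, time in s.
With the tool pointing down it reaches from about 0.325 to 0.85 m from the base axis. Payload 15.5 kg.
Tool frame: the origin (TCP) lies at the very end of the fingers, on their centre line; the grasp point (between the pads) lies arm.grip_depth behind it (arm.grip_depth is the distance from the TCP to the grasp point, in m); z points along the fingers, y is the line along which they close (so a half turn about z gives the same grasp; the last joint's range is limited). The gripper opens to 91 mm and grips with 3 to 60 N. Pads are 32 mm wide; open, the fingers measure 118 mm over their backs; the gripper's body (76 mm by 178 mm) begins 60 mm behind the grasp point.
Start: joints at [65.117, 28.281, 77.091, -0, 74.628, -5.472], TCP at [0.208, 0.589, 0.174] pointing down, gripper open.
Joint ranges: [-166.48, 166.48], [-47.26, 123.95], [12.59, 153.08], [-70.14, 250.14], [6.76, 159.57], [-176.63, 176.63]. Speed limits (degrees/s): [108.29, 108.29, 147.25, 172.46, 172.46, 172.46].

### API

Orientations are given as a 3x3 rotation matrix whose columns are the frame's x, y, z axes.
In Python, from rig import arm gives the robot as it stands. Calls block until the motion is done:
- arm.move_to(position, orientation): joint-space move of the TCP to a pose.
- arm.move_l(position, orientation=None, feed=0.15): straight line of the TCP; orientation=None keeps the orientation; feed is the mean speed in m/s.
- arm.move_joints(angles): joint-space move.
- arm.grip(opening): finger opening in m; the grip force is fixed at half the most; returns when the fingers have stopped.
- arm.sleep(seconds).
- arm.solve_ik(position, orientation): joint angles nearest the present ones, or None.
- arm.snapshot(name): name is "scene" or "top" or "wrist"; returns the picture (480x640x3 uint8, red, green, blue); there is no depth.
- arm.get_calibration(name): a dict with "intrinsics" (3x3 intrinsics, pixels), "k1" (the pictures are not rectified: a ray, as slopes to the right and down, at radius r is drawn at 1 + k1 r^2 times it, then the intrinsics apply), "cam_to_world" (4x4, takes a point from camera to world coordinates). Camera axes: x right, y down, z forward; pixel columns grow to the right and rows downward; lengths in m; the calibration is good to about 2 mm. A picture is of the moment at which its call begins: read the wrist's pose just before it. get_calibration takes no time and is no camera call; for the wrist camera it gives the pose at the moment of the call.
A pose or a line that the arm cannot do raises arm.Unreachable and nothing moves.
- arm.sign_off(): hands the job in; it is judged then, once.
Readings, each from a call of its own:
- arm.current_t(): time.
- arm.current_joint_positions(): joint angles.
- arm.current_dq(): joint speeds.
- arm.current_tau(): joint torques, N m.
- arm.current_ee_pos(): TCP position.
- arm.current_tool_rot(): TCP orientation.
- arm.current_force(): force on the tool from outside, world axes, zero at the start.
- arm.current_torque(): the same for the moment, N m.
- arm.current_width(): finger opening in m.
- arm.current_grasp_force(): force on a finger pad.
Only numpy, scipy, OpenCV 4.12 (cv2) and the standard library are available. Lean on these libraries where they do the work, as an engineer would, in place of code of your own. Each camera call takes 0.05 s, during which the arm holds its last target. There are 200 camera calls.

### The job

Test every spring clip on the bench: press the brass pad at the middle of its tongue with about 6 N, and see how far it gives. Good clips sink about 3 mm and go upright into the blue-fronted drawer; soft ones sink about 8 mm and go into the red bin. When all are tested and put away, push the drawer fully shut, and leave the other things on the bench alone.

Things in the scene. Friction and masses are not known exactly. Their poses are not given: they have to be found in the camera images.
- cabinet_drawer0 (a joint): blue-fronted drawer of the low grey cabinet (cabinet 240 deep, 340 wide, 96 mm high). Value in m: 0 = fully shut, grows as it slides out towards the robot, at most 0.166. It starts pulled out; it slides freely (1 N of friction) and is shut by pushing its front or handle
- cabinet_drawer0_handle (a point): middle of the drawer's steel bar handle (120 mm long, horizontal, parallel to the front, about 10 mm thick), 35 mm out from the drawer's front face, 58 mm above the bench. Its axes are the drawer's: +x from the handle into the cabinet, z up
- drawer_floor (a point): centre of the drawer's inner floor (22 mm above the bench). +x into the cabinet, y across. Inside: 195 mm along x and 298 mm along y, centred here; side walls 52 mm above the floor, front top 84 mm above the bench. Pulled out by q, only the front q (less 6 mm of wall) lies open from above, the rest under the cabinet
- reject_bin: open red bin, fixed to the bench: 190 along its x, 220 along its y, 50 mm high, walls and floor 5 mm. Origin: centre of the underside
- oil_bottle: bystander: white bottle with red cap, 42 across, 110 mm high; origin: centre of the underside
- tape_roll: bystander: yellow ring 66 across, 20 mm high; origin: centre of the underside
- grease_jar: bystander: orange jar with black cap, 44 across, 45 mm high; origin: centre of the underside
- clip_a_grip (a point): spring clip A (all look alike, 0.2-0.4 kg): aluminium foot 100 x 40 x 8 mm, on one end a dark steel heel 30 long, 26 wide, top at 42 mm, from it a steel tongue 66 long, 18 wide over the foot (top at 39 mm). Point: centre of the heel, 30 mm above the foot's underside; grasp here across the 26 mm width. +x: heel to tongue tip; z up; foot's centre 35 mm along +x from here
- clip_a_pad (a point): top of clip A's brass press pad (dome of 4 mm radius, 5.5 mm proud of the tongue), 49 mm along +x from the grip point, 44.5 mm above the clip's underside; it goes down with the tongue. The tongue bends about a line 30 mm from the pad on the heel's side. At 6 N the pad of a good clip sinks about 3 mm, that of a soft clip about 8 mm
- clip_a_needle (a joint): drag needle (white, red tip) under clip A's tongue: the tongue pushes it down and it stays at the greatest deflection reached, in rad; 0 = never pressed. About 0.09 after 6 N on the pad of a good clip, about 0.26 on a soft one
- clip_b_grip (a point): spring clip B (all look alike, 0.2-0.4 kg): aluminium foot 100 x 40 x 8 mm, on one end a dark steel heel 30 long, 26 wide, top at 42 mm, from it a steel tongue 66 long, 18 wide over the foot (top at 39 mm). Point: centre of the heel, 30 mm above the foot's underside; grasp here across the 26 mm width. +x: heel to tongue tip; z up; foot's centre 35 mm along +x from here
- clip_b_pad (a point): top of clip B's brass press pad (dome of 4 mm radius, 5.5 mm proud of the tongue), 49 mm along +x from the grip point, 44.5 mm above the clip's underside; it goes down with the tongue. The tongue bends about a line 30 mm from the pad on the heel's side. At 6 N the pad of a good clip sinks about 3 mm, that of a soft clip about 8 mm
- clip_b_needle (a joint): drag needle (white, red tip) under clip B's tongue: the tongue pushes it down and it stays at the greatest deflection reached, in rad; 0 = never pressed. About 0.09 after 6 N on the pad of a good clip, about 0.26 on a soft one
- clip_c_grip (a point): spring clip C (all look alike, 0.2-0.4 kg): aluminium foot 100 x 40 x 8 mm, on one end a dark steel heel 30 long, 26 wide, top at 42 mm, from it a steel tongue 66 long, 18 wide over the foot (top at 39 mm). Point: centre of the heel, 30 mm above the foot's underside; grasp here across the 26 mm width. +x: heel to tongue tip; z up; foot's centre 35 mm along +x from here
- clip_c_pad (a point): top of clip C's brass press pad (dome of 4 mm radius, 5.5 mm proud of the tongue), 49 mm along +x from the grip point, 44.5 mm above the clip's underside; it goes down with the tongue. The tongue bends about a line 30 mm from the pad on the heel's side. At 6 N the pad of a good clip sinks about 3 mm, that of a soft clip about 8 mm
- clip_c_needle (a joint): drag needle (white, red tip) under clip C's tongue: the tongue pushes it down and it stays at the greatest deflection reached, in rad; 0 = never pressed. About 0.09 after 6 N on the pad of a good clip, about 0.26 on a soft one
- clip_d_grip (a point): spring clip D (all look alike, 0.2-0.4 kg): aluminium foot 100 x 40 x 8 mm, on one end a dark steel heel 30 long, 26 wide, top at 42 mm, from it a steel tongue 66 long, 18 wide over the foot (top at 39 mm). Point: centre of the heel, 30 mm above the foot's underside; grasp here across the 26 mm width. +x: heel to tongue tip; z up; foot's centre 35 mm along +x from here
- clip_d_pad (a point): top of clip D's brass press pad (dome of 4 mm radius, 5.5 mm proud of the tongue), 49 mm along +x from the grip point, 44.5 mm above the clip's underside; it goes down with the tongue. The tongue bends about a line 30 mm from the pad on the heel's side. At 6 N the pad of a good clip sinks about 3 mm, that of a soft clip about 8 mm
- clip_d_needle (a joint): drag needle (white, red tip) under clip D's tongue: the tongue pushes it down and it stays at the greatest deflection reached, in rad; 0 = never pressed. About 0.09 after 6 N on the pad of a good clip, about 0.26 on a soft one
- clip_e_grip (a point): spring clip E (all look alike, 0.2-0.4 kg): aluminium foot 100 x 40 x 8 mm, on one end a dark steel heel 30 long, 26 wide, top at 42 mm, from it a steel tongue 66 long, 18 wide over the foot (top at 39 mm). Point: centre of the heel, 30 mm above the foot's underside; grasp here across the 26 mm width. +x: heel to tongue tip; z up; foot's centre 35 mm along +x from here
- clip_e_pad (a point): top of clip E's brass press pad (dome of 4 mm radius, 5.5 mm proud of the tongue), 49 mm along +x from the grip point, 44.5 mm above the clip's underside; it goes down with the tongue. The tongue bends about a line 30 mm from the pad on the heel's side. At 6 N the pad of a good clip sinks about 3 mm, that of a soft clip about 8 mm
- clip_e_needle (a joint): drag needle (white, red tip) under clip E's tongue: the tongue pushes it down and it stays at the greatest deflection reached, in rad; 0 = never pressed. About 0.09 after 6 N on the pad of a good clip, about 0.26 on a soft one
Not all that is in view belongs to the job. Leave any orange look-alike of the part that bears clip_e_grip alone.

How it is judged (in metres and radians):
On the way:
1. every clip present has been pressed with about 6 N (its drag needle shows it) (value of joint clip_a_needle between 0.05 and 0.14 rad and value of joint clip_b_needle between 0.05 and 0.14 rad and value of joint clip_c_needle between 0.155 and 0.385 rad and value of joint clip_d_needle between 0.05 and 0.14 rad and value of joint clip_e_needle between 0.155 and 0.385 rad), for 0.2 s.
At the end, for the whole second after the job is handed in: each clip present was pressed with about 6 N: needle at 0.05-0.14 rad on good clips, 0.155-0.385 on soft ones; good clips in the drawer, upright within 0.3 rad; soft ones inside the red bin; drawer shut to within 10 mm; clips at rest (all of step 1 and value of joint cabinet_drawer0 below 0.01 m and x of clip_a_grip in the frame of drawer_floor between -0.1 and 0.1 m and y of clip_a_grip in the frame of drawer_floor between -0.15 and 0.15 m and z of clip_a_grip in the frame of drawer_floor between 0 and 0.05 m and linear speed of each of clip_a, clip_b, clip_c, clip_d, clip_e below 0.03 m/s and angle between each of clip_a_grip, clip_b_grip, clip_d_grip's own z axis and vertical below 0.3 rad and x of clip_b_grip in the frame of drawer_floor between -0.1 and 0.1 m and y of clip_b_grip in the frame of drawer_floor between -0.15 and 0.15 m and z of clip_b_grip in the frame of drawer_floor between 0 and 0.05 m and x of clip_c_grip in the frame of reject_bin between -0.095 and 0.095 m and y of clip_c_grip in the frame of reject_bin between -0.11 and 0.11 m and z of clip_c_grip in the frame of reject_bin between 0 and 0.07 m and x of clip_d_grip in the frame of drawer_floor between -0.1 and 0.1 m and y of clip_d_grip in the frame of drawer_floor between -0.15 and 0.15 m and z of clip_d_grip in the frame of drawer_floor between 0 and 0.05 m and x of clip_e_grip in the frame of reject_bin between -0.095 and 0.095 m and y of clip_e_grip in the frame of reject_bin between -0.11 and 0.11 m and z of clip_e_grip in the frame of reject_bin between 0 and 0.07 m); the robot touches nothing.
It fails at once if a bystander (bottle, tape roll, jar) was moved more than 40 mm (distance of any of oil_bottle, tape_roll, grease_jar from where it was at the start of the episode above 0.04 m).
Of clip_a, clip_b, clip_c, clip_d, clip_e only 4 to 5 are there at a start; the rules pass over those that are not, and their reading is None.
At some moment in a run one of clip_a, clip_b, clip_c, clip_d, clip_e may be knocked a few centimetres aside while the robot is not near it.
It also fails if it takes over 210 s, if anything falls off the work surface, if the arm or the gripper's body presses on something with over 40 N, if the wrist force passes 120 N, or if a joint passes its speed limit or range.

## Working session

There is one attempt and no reset: what is moved stays moved. The work goes in short steps, each a Python script; the robot and the scene stay as the last script left them, time stands still between calls to the robot, and variables do not carry over. Pictures are saved under pics/ and viewed, at most 14 in all, crops included, and the job is handed in when it is done.

```bash
ls; mkdir -p pics
python3 - <<'E'
from rig import arm
import cv2,numpy as np
np.set_printoptions(precision=4,suppress=True)
for n in ("scene","top"):
    im=arm.snapshot(n); cv2.imwrite(f"pics/{n}0.png",im[:,:,::-1]); print(n,arm.get_calibration(n))
print(arm.grip_depth,arm.current_t(),arm.current_tool_rot(),arm.current_force())
E
```

```text
pics
scene {'intrinsics': array([[452.8038,   0.    , 322.1971],
       [  0.    , 452.8038, 235.6634],
       [  0.    ,   0.    ,   1.    ]]), 'k1': 0.015016532512739853, 'cam_to_world': array([[ 0.3802,  0.6627, -0.6452,  1.1022],
       [ 0.9247, -0.2867,  0.2504, -0.2912],
       [-0.0191, -0.6919, -0.7218,  0.6988],
       [ 0.    ,  0.    ,  0.    ,  1.    ]])}
top {'intrinsics': array([[461.7124,   0.    , 320.2904],
       [  0.    , 461.7124, 241.3581],
       [  0.    ,   0.    ,   1.    ]]), 'k1': -0.1077682675287633, 'cam_to_world': array([[ 0.023 , -0.9983,  0.0534,  0.4766],
       [-0.9997, -0.0232, -0.0029, -0.0761],
       [ 0.0042, -0.0534, -0.9986,  0.9572],
       [ 0.    ,  0.    ,  0.    ,  1.    ]])}
0.0188 0.1 [[-0.9432  0.3323 -0.0005]
 [ 0.3323  0.9432 -0.001 ]
 [ 0.0001 -0.0011 -1.    ]] [-0.3335  0.312  -0.4947]
```

View pics/top0.png

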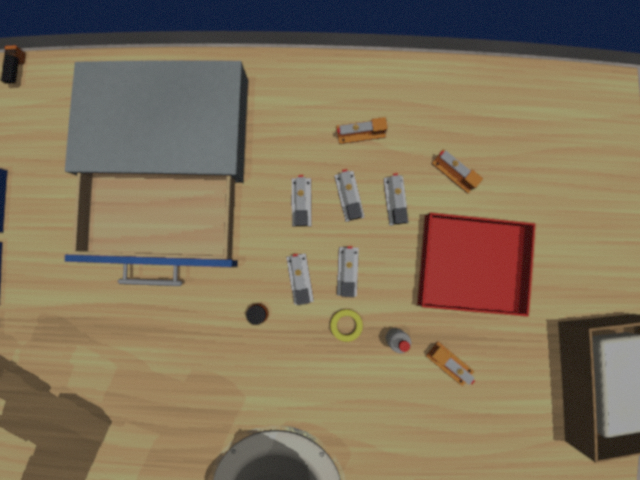

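View pics/scene0.png

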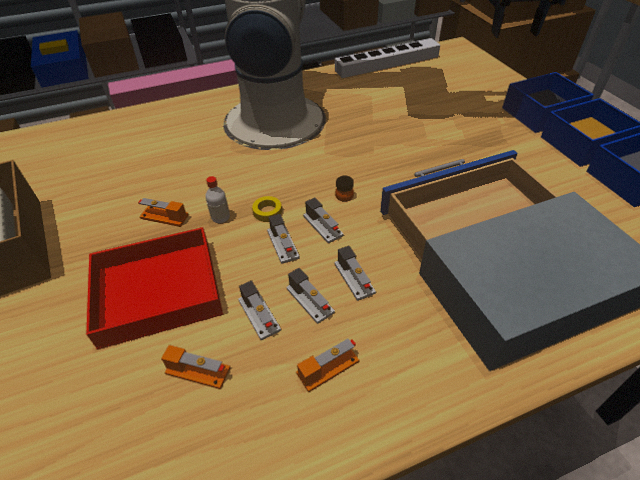

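Top view: five silver-footed clips with dark heels, heels at about (301,218), (353,212), (399,215), (303,297) and (347,290). The orange-footed look-alikes are at (362,130), (457,170), (452,363) and possibly (11,65), and I leave those alone. The drawer is open with its handle at (150,282), the bin is at (477,264), the bottle at (398,340), the tape at (347,325) and the jar at (257,314). The scene view agrees with this.

```bash
cat > h.py <<'E'
from rig import arm
import cv2, numpy as np
np.set_printoptions(precision=4,suppress=True)
def to_world(px,cal,z):
    K,k1,T=cal["intrinsics"],cal["k1"],cal["cam_to_world"]
    p=cv2.undistortPoints(np.array(px,float).reshape(-1,1,2),K,np.array([k1,0,0,0,0.])).reshape(-1,2)
    d=np.c_[p,np.ones(len(p))]@T[:3,:3].T; o=T[:3,3]
    return o+d*((z-o[2])/d[:,2])[:,None]
def to_px(P,cal):
    K,k1,T=cal["intrinsics"],cal["k1"],cal["cam_to_world"]
    W=np.linalg.inv(T); r,_=cv2.Rodrigues(W[:3,:3])
    return cv2.projectPoints(np.array(P,float).reshape(-1,3),r,W[:3,3],K,np.array([k1,0,0,0,0.]))[0].reshape(-1,2)
def blobs(mask,lo,hi):
    n,l,s,c=cv2.connectedComponentsWithStats(mask.astype(np.uint8))
    return [(c[i],s[i],l==i) for i in range(1,n) if lo<s[i,4]<hi]
def clips(im,cal,dark=75,scale=1.):
    """heel top centre (z .042) and clip direction, from dark heel and grey foot; returns [(x,y,yaw,px)]"""
    hsv=cv2.cvtColor(im,cv2.COLOR_RGB2HSV); S,V=hsv[...,1],hsv[...,2]
    low=cv2.morphologyEx((S<75).astype(np.uint8),cv2.MORPH_OPEN,np.ones((3,3)))
    out=[]
    for c,s,m in blobs(low,500*scale,1600*scale):
        d=m&(V<dark); y,x=np.nonzero(d)
        g=m&(V>=dark); gy,gx=np.nonzero(g)
        if len(x)<80*scale or len(gx)<200*scale: continue
        hpx=[x.mean(),y.mean()]
        h=to_world([hpx],cal,.036)[0]
        (cx,cy),wh,_=cv2.minAreaRect(np.c_[gx,gy].astype(np.float32))
        f=to_world([[gx.mean(),gy.mean()]],cal,.02)[0]
        out.append((h[0],h[1],np.degrees(np.arctan2(f[1]-h[1],f[0]-h[0])),np.round(hpx),s[4],len(x)))
    return out
E
python3 - <<'E'
from h import *
im=cv2.imread("pics/top0.png")[:,:,::-1].copy(); cal=arm.get_calibration("top")
for c in clips(im,cal): print(*c)
hsv=cv2.cvtColor(im,cv2.COLOR_RGB2HSV)
for p in [(301,220),(301,195),(350,205),(150,282),(80,259),(60,20),(400,200),(347,285)]: print(p,hsv[p[1],p[0]])
H,S,V=[hsv[...,i] for i in range(3)]
red=((H<6)|(H>174))&(S>170)&(V>60)
for c,s,m in blobs(red,2000,30000):
    y,x=np.nonzero(m); r=cv2.minAreaRect(np.c_[x,y].astype(np.float32)); print("bin",r, to_world(cv2.boxPoints(r),cal,.05))
blue=(H>100)&(H<125)&(S>120)&(V>50)
for c,s,m in blobs(blue,300,6000):
    if s[2]<140: continue
    y,x=np.nonzero(m); r=cv2.minAreaRect(np.c_[x,y].astype(np.float32)); print("front",r,to_world(cv2.boxPoints(r),cal,.084))
hp=to_world([(121,281),(180,283)],cal,.058); print("handle",hp)
print("cab",to_world([(67,172),(238,178),(243,62),(76,62)],cal,.096))
print("byst",to_world([(257,314),(347,325),(404,346)],cal,.05))
E
```

```text
0.5877262001423789 -0.14233463727666562 11.963390874856001 [353. 211.] 997 168
0.5809368477609689 -0.2349173374789961 6.834316194711889 [398. 216.] 991 186
0.5709373516100961 -0.03826543649322596 0.41306221185797876 [301. 218.] 982 144
0.4322434346833928 -0.1321897275460418 -4.815070328550823 [346. 289.] 1020 114
0.4155776513501934 -0.04372482959132051 7.8152454544399115 [301. 296.] 1030 115
(301, 220) [105  15  70]
(301, 195) [ 19  90 136]
(350, 205) [113  14  73]
(150, 282) [ 90   6 121]
(80, 259) [108 156 118]
(60, 20) [111 169  65]
(400, 200) [105   7 138]
(347, 285) [113  14  74]
bin ((476.7247009277344, 264.3348693847656), (110.19863891601562, 93.0633316040039), 5.31454610824585) [[ 0.4031 -0.2731  0.05  ]
 [ 0.5867 -0.2879  0.05  ]
 [ 0.5724 -0.5147  0.05  ]
 [ 0.3854 -0.4973  0.05  ]]
front ((149.45828247070312, 260.37750244140625), (167.10513305664062, 5.6943559646606445), 1.7357046604156494) [[0.474  0.4176 0.084 ]
 [0.4851 0.4177 0.084 ]
 [0.484  0.0859 0.084 ]
 [0.4732 0.0859 0.084 ]]
handle [[0.437  0.3141 0.058 ]
 [0.4367 0.1943 0.058 ]]
cab [[0.6468 0.419  0.096 ]
 [0.639  0.0797 0.096 ]
 [0.8687 0.0798 0.096 ]
 [0.872  0.4203 0.096 ]]
byst [[ 0.3798  0.0419  0.05  ]
 [ 0.3625 -0.1348  0.05  ]
 [ 0.3233 -0.2478  0.05  ]]
```

```bash
cat >> h.py <<'E'
def R(yaw):
    c,s=np.cos(np.radians(yaw)),np.sin(np.radians(yaw))
    return np.array([[-c,-s,0],[-s,c,0],[0,0,-1.]])
E
python3 - <<'E'
from h import *
arm.grip(0.0)
arm.move_to([.44,-.044,.22],R(0)); 
cal=arm.get_calibration("wrist"); im=arm.snapshot("wrist"); cv2.imwrite("pics/w1.png",im[:,:,::-1])
print(cal, arm.current_t(), arm.current_ee_pos(), arm.current_force())
for c in clips(im,cal,scale=5): print(*c)
E
```

```text
{'intrinsics': array([[353.5857,   0.    , 323.5838],
       [  0.    , 353.5857, 241.3614],
       [  0.    ,   0.    ,   1.    ]]), 'k1': 0.0059482084690693155, 'cam_to_world': array([[-0.0007,  0.9602,  0.2792,  0.3608],
       [ 1.    ,  0.001 , -0.0007, -0.0443],
       [-0.0009,  0.2792, -0.9602,  0.4311],
       [ 0.    ,  0.    ,  0.    ,  1.    ]])} 3.925 [ 0.4402 -0.0435  0.22  ] [-0.1161 -0.2842  0.0277]
0.37690495183844114 0.04715228132978753 78.0017269661878 [408. 154.] 3150 1015
```

View pics/w1.png

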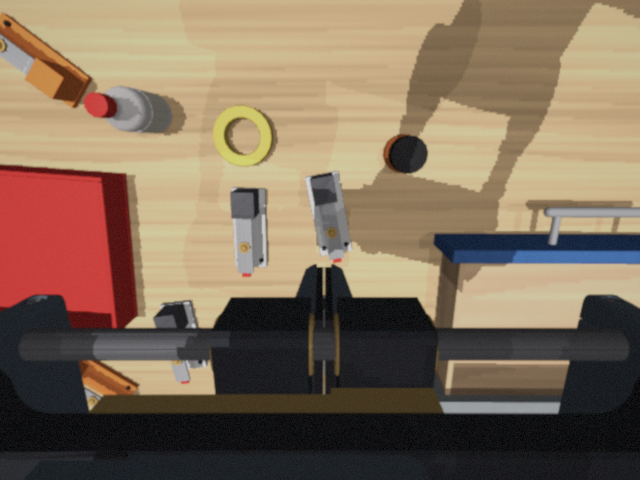

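Wrist view: the clip lies just ahead of the fingers, with its heel at (326,188) and brass pad at (332,232). The second clip's heel is at (246,203). The camera sits on the robot side of the gripper, so I tune the detector to this view.

Run:
```python
from h import *
im=cv2.imread("pics/w1.png")[:,:,::-1].copy(); cal=arm.get_calibration("wrist")
hsv=cv2.cvtColor(im,cv2.COLOR_RGB2HSV)
for p in [(326,188),(322,178),(328,210),(332,232),(345,240),(246,203),(244,247),(262,230),(320,290),(380,250)]: print(p,hsv[p[1],p[0]])
for dark in (75,90,105):
  for c in clips(im,cal,dark=dark,scale=1.5): print(dark,*c)
```

```text
(326, 188) [120  14  94]
(322, 178) [120  11  96]
(328, 210) [ 90   6 118]
(332, 232) [ 19 132 116]
(345, 240) [ 15   4 126]
(246, 203) [113  10 102]
(244, 247) [ 20 128 175]
(262, 230) [  0   1 192]
(320, 290) [120  51  20]
(380, 250) [ 18  94 157]
```

Run:
```python
from h import *
cal=arm.get_calibration("wrist")
a=to_world([(332,232)],cal,.0445)[0]; b=to_world([(324,188)],cal,.042)[0]
a2=to_world([(244.5,247)],cal,.0445)[0]; b2=to_world([(245,202)],cal,.042)[0]
tc=arm.get_calibration("top"); im=cv2.imread("pics/top0.png")[:,:,::-1].copy()
for pad,h in ((a,b),(a2,b2)):
    d=(pad-h)[:2]; print(pad,h,np.linalg.norm(d),np.degrees(np.arctan2(d[1],d[0])), "top px of pad",to_px([pad],tc),"heel",to_px([h],tc))
for c in clips(im,tc):
    y=np.radians(c[2]); print(c[:3],"pad",c[0]+.049*np.cos(y),c[1]+.049*np.sin(y))
big=cv2.resize(im[155:315,270:430],None,fx=3.7,fy=3.7,interpolation=cv2.INTER_CUBIC); cv2.imwrite("pics/crop.png",big[:,:,::-1])
```

```text
[ 0.4622 -0.0351  0.0445] [ 0.4129 -0.0442  0.042 ] 0.050085921497346676 10.467741917356063 top px of pad [[297.4127 272.8627]] heel [[301.4596 297.8999]]
[ 0.48   -0.135   0.0445] [ 0.4285 -0.1318  0.042 ] 0.05159483195724215 -3.546379055146323 top px of pad [[348.2243 264.9793]] heel [[345.9884 290.9946]]
(np.float64(0.5877262001423789), np.float64(-0.14233463727666562), np.float64(11.963390874856001)) pad 0.6356619322053998 -0.132177590876148
(np.float64(0.5809368477609689), np.float64(-0.2349173374789961), np.float64(6.834316194711889)) pad 0.629588674059494 -0.22908640292112867
(np.float64(0.5709373516100961), np.float64(-0.03826543649322596), np.float64(0.41306221185797876)) pad 0.6199360782540021 -0.037912184068219314
(np.float64(0.4322434346833928), np.float64(-0.1321897275460418), np.float64(-4.815070328550823)) pad 0.48107050463112067 -0.13630278484198277
(np.float64(0.4155776513501934), np.float64(-0.04372482959132051), np.float64(7.8152454544399115)) pad 0.4641225243435287 -0.0370618493226307
```

View pics/crop.png

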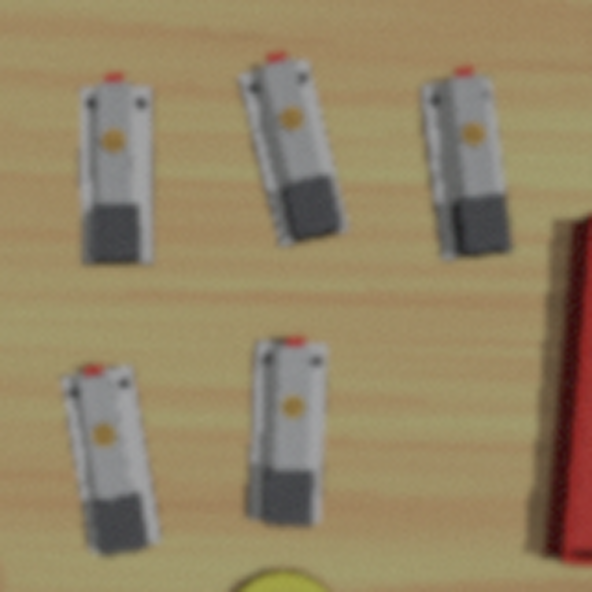

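Top and wrist positions agree within about 3 mm, and the crop confirms five silver clips with dark heels and brass pads. I press the nearest one first.

```bash
cat >> h.py <<'E'
def fz(n=4): 
    return np.mean([arm.current_force()[2] for _ in range(n) if arm.sleep(.01) is None])
def press(x,y,yaw,verbose=True):
    """x,y,yaw: heel centre; presses the pad until 5.8 N, returns (sink mm, force, contact z)"""
    c,s=np.cos(np.radians(yaw)),np.sin(np.radians(yaw)); px,py=x+.049*c,y+.049*s
    arm.move_to([px,py,.075],R(yaw)); arm.move_l([px,py,.0495],feed=.06); arm.sleep(.2)
    f0=fz(10); z=.0485; zc=None; log=[]
    while z>.0335:
        arm.move_l([px,py,z],feed=.02); arm.sleep(.05); f=fz()-f0; za=arm.current_ee_pos()[2]; log.append((round(za*1e3,2),round(f,2)))
        if zc is None and f>.6: zc=za
        if f>5.6: break
        z-=.0005 if f<4.8 else .00025
    arm.sleep(.1)
    arm.move_l([px,py,.075],feed=.08)
    if verbose: print(log)
    return zc and (zc-za)*1e3, f, zc
E
python3 - <<'E'
from h import *
print(press(.4142,-.044,9)); print(arm.current_t())
E
```

```text
[(np.float64(48.51), np.float64(nan)), (np.float64(48.24), np.float64(nan)), (np.float64(47.99), np.float64(nan)), (np.float64(47.75), np.float64(nan)), (np.float64(47.5), np.float64(nan)), (np.float64(47.25), np.float64(nan)), (np.float64(46.99), np.float64(nan)), (np.float64(46.74), np.float64(nan)), (np.float64(46.51), np.float64(nan)), (np.float64(46.24), np.float64(nan)), (np.float64(45.98), np.float64(nan)), (np.float64(45.74), np.float64(nan)), (np.float64(45.5), np.float64(nan)), (np.float64(45.25), np.float64(nan)), (np.float64(45.0), np.float64(nan)), (np.float64(44.74), np.float64(nan)), (np.float64(44.47), np.float64(nan)), (np.float64(44.25), np.float64(nan)), (np.float64(43.98), np.float64(nan)), (np.float64(43.76), np.float64(nan)), (np.float64(43.48), np.float64(nan)), (np.float64(43.24), np.float64(nan)), (np.float64(42.99), np.float64(nan)), (np.float64(42.74), np.float64(nan)), (np.float64(42.5), np.float64(nan)), (np.float64(42.25), np.float64(nan)), (np.float64(41.99), np.float64(nan)), (np.float64(41.75), np.float64(nan)), (np.float64(41.5), np.float64(nan)), (n
[... 587 characters left out ...]
.float64(nan)), (np.float64(37.25), np.float64(nan)), (np.float64(37.0), np.float64(nan)), (np.float64(36.74), np.float64(nan)), (np.float64(36.48), np.float64(nan)), (np.float64(36.21), np.float64(nan)), (np.float64(35.99), np.float64(nan)), (np.float64(35.75), np.float64(nan)), (np.float64(35.47), np.float64(nan)), (np.float64(35.25), np.float64(nan)), (np.float64(34.99), np.float64(nan)), (np.float64(34.73), np.float64(nan)), (np.float64(34.5), np.float64(nan)), (np.float64(34.25), np.float64(nan)), (np.float64(34.0), np.float64(nan)), (np.float64(33.75), np.float64(nan))]
(None, np.float64(nan), None)
26.1917
  return _methods._mean(a, axis=axis, dtype=dtype,
  ret = ret.dtype.type(ret / rcount)
```

That was my bug: `arm.sleep` returns a value, so my filter dropped every force reading and the press ran to its 10.7 mm depth limit with no force stop. On a soft clip that's about 8 N and still in range (needle about 0.34). On a good clip it's an overpress I can't undo. I'll fix the force reading, make the press stop on bad readings, and press this clip again lightly to find out which it is.

```bash
python3 - <<'E'
s=open("h.py").read()
s=s.replace("""    return np.mean([arm.current_force()[2] for _ in range(n) if arm.sleep(.01) is None])""","""    v=[]
    for _ in range(n): arm.sleep(.01); v.append(arm.current_force()[2])
    return float(np.mean(v))""")
s=s.replace("    f0=fz(10); z=.0485;","    f0=fz(10); assert np.isfinite(f0); z=.0475;").replace("        if f>5.6: break","        if not f<5.6: break")
s=s.replace("log.append((round(za*1e3,2),round(f,2)))","log.append(f'{za*1e3:.2f}:{f:.2f}')")
open("h.py","w").write(s)
E
python3 - <<'E'
from h import *
arm.sleep(.1); print(arm.current_force(), fz(), arm.current_t())
print(press(.4142,-.044,9)); print(arm.current_t())
E
```

```text
[0.7303 0.3905 0.7011] -0.10803135860763596 26.325
['47.47:0.08', '47.00:-0.29', '46.51:-0.38', '45.99:-0.16', '45.49:-0.59', '45.00:-0.46', '44.49:-0.28', '44.00:0.02', '43.48:-0.10', '42.98:-0.62', '42.48:-0.33', '41.98:-0.26', '41.50:-0.18', '40.98:-0.27', '40.49:-0.27', '39.99:-0.25', '39.47:-0.20', '39.00:0.05', '38.50:-0.40', '38.00:-0.12', '37.48:-0.09', '37.00:-0.06', '36.49:-0.66', '36.00:-0.04', '35.50:-0.25', '34.99:-0.25', '34.47:-0.22', '33.99:-0.25']
(None, -0.24856028184081785, None)
37.525
```

No contact even at 34 mm, so the fingers weren't over the pad. I need a look.

Run:
```python
from h import *
print(arm.current_ee_pos(),arm.current_width())
t=arm.snapshot("top"); s=arm.snapshot("scene"); w=arm.snapshot("wrist")
cv2.imwrite("pics/t2.png",t[:,:,::-1]); cv2.imwrite("pics/s2.png",s[100:400,120:520,::-1].repeat(2,0).repeat(2,1)); cv2.imwrite("pics/w2.png",w[:,:,::-1])
for c in clips(t,arm.get_calibration("top")): print(*c)
```

```text
[ 0.4625 -0.0363  0.0748] 0.0003662212498741269
0.5799047978322877 -0.23118016534328178 0.27266634567645964 [397. 216.] 991 109
0.5687574815996157 -0.039583983117527005 2.422698850306544 [301. 220.] 986 100
```

View pics/s2.png

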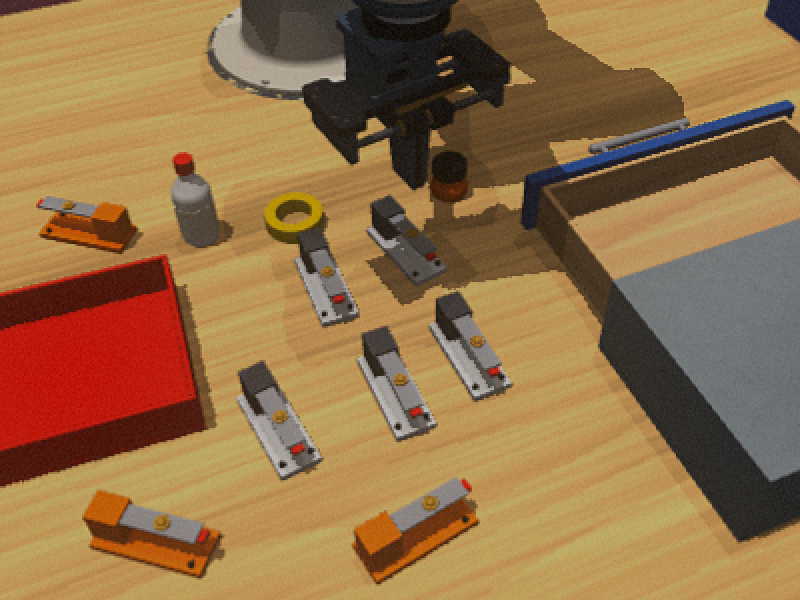

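View pics/w2.png

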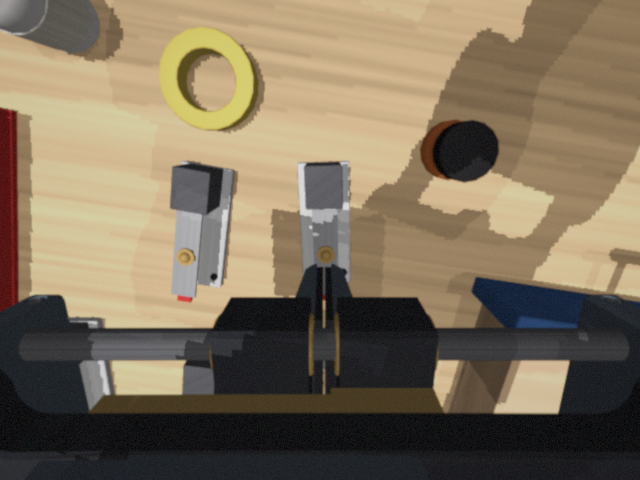

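Run:
```python
from h import *
P=arm.current_ee_pos(); 
for n in ("scene","top","wrist"): print(n,"TCP projects at",to_px([P],arm.get_calibration(n)))
print("scene tip seen ~(325,192)")
cw=arm.get_calibration("wrist"); print(cw["cam_to_world"])
print("wrist pad",to_world([(326,255),(186,257)],cw,.0445),"heel",to_world([(324,184),(196,187)],cw,.042))
cs=arm.get_calibration("scene")
print("scene pad",to_world([(120+410/2,100+234/2),(120+327/2,100+271/2)],cs,.0445), "tip@.075",to_world([(325,192)],cs,.075))
```

```text
scene TCP projects at [[324.3305 203.8201]]
top TCP projects at [[297.3335 273.0927]]
wrist TCP projects at [[324.9119 268.6572]]
scene tip seen ~(325,192)
[[-0.1566  0.9486  0.2749  0.384 ]
 [ 0.9877  0.1506  0.043  -0.0494]
 [-0.0006  0.2782 -0.9605  0.2858]
 [ 0.      0.      0.      1.    ]]
wrist pad [[ 0.4629 -0.0353  0.0445]
 [ 0.4802 -0.1345  0.0445]] heel [[ 0.4133 -0.0446  0.042 ]
 [ 0.4291 -0.1311  0.042 ]]
scene pad [[ 0.4697 -0.0384  0.0445]
 [ 0.486  -0.1354  0.0445]] tip@.075 [[ 0.4292 -0.021   0.075 ]]
```

The clip hasn't moved, and the wrist view puts its pad at (0.463, -0.035), exactly under the tool. In the scene view the fingertips are at about (329,193), roughly 10 px above where the TCP projects. So the closed fingertips end well above the nominal TCP, and neither pass touched the clip. I'll probe further down with the force stop working.

```bash
python3 - <<'E'
s=open("h.py").read()
s=s.replace("def press(x,y,yaw,verbose=True):","def press(x,y,yaw,z0=.0475,zmin=.012,verbose=True):")
s=s.replace("arm.move_l([px,py,.0495],feed=.06)","arm.move_l([px,py,z0+.002],feed=.06)").replace("z=.0475;","z=z0;").replace("while z>.0335","while z>zmin")
open("h.py","w").write(s)
E
python3 - <<'E'
from h import *
print(press(.4137,-.0435,9.5,z0=.034)); print(arm.current_t())
E
```

```text
['33.97:-0.40', '33.51:-0.16', '32.99:-0.42', '32.49:-0.29', '31.97:-0.14', '31.48:-0.24', '31.00:-0.62', '30.51:-0.16', '30.02:-0.52', '29.51:-0.36', '28.98:-0.34', '28.51:-0.55', '28.00:-0.06', '27.52:-0.08', '26.99:0.01', '26.49:-0.24', '26.00:-0.40', '25.49:-0.77', '24.98:-0.31', '24.49:-0.43', '23.99:-0.25', '23.50:-0.54', '22.98:-0.27', '22.51:-0.30', '21.98:-0.19', '21.50:-0.03', '21.00:-0.48', '20.50:-0.81', '20.01:-0.45', '19.49:-0.66', '18.99:-0.41', '18.50:-0.94', '18.00:-0.41', '17.48:-0.81', '16.98:-0.49', '16.48:-0.77', '16.00:-0.82', '15.49:-0.53', '15.00:-0.33', '14.51:-0.57', '13.99:-0.62', '13.49:-0.38', '12.99:-0.38', '12.49:-0.29']
(None, -0.29308968615816267, None)
54.7083
```

Run:
```python
from h import *
x,y,yaw=.4137,-.0435,9.5; c,s=np.cos(np.radians(yaw)),np.sin(np.radians(yaw)); px,py=x+.049*c,y+.049*s
arm.move_l([px,py,.0125],feed=.1); print(arm.current_ee_pos(),arm.current_force(),arm.current_joint_positions())
s_=arm.snapshot("scene"); w=arm.snapshot("wrist")
a=cv2.resize(s_[120:320,240:410],None,fx=2.35,fy=2.35); b=cv2.resize(w[100:400,200:450],(400,480))[:470]
m=np.hstack([a[:470,:400],b[:470]]); cv2.imwrite("pics/m3.png",m[:,:,::-1])
print(to_px([arm.current_ee_pos()],arm.get_calibration("scene")))
```

```text
[ 0.4622 -0.0355  0.0127] [-0.8328 -0.0443  0.1471] [ -11.7731   30.026   109.315    -0.0026   40.6488 -111.2734]
[[325.1544 225.0593]]
```

View pics/m3.png

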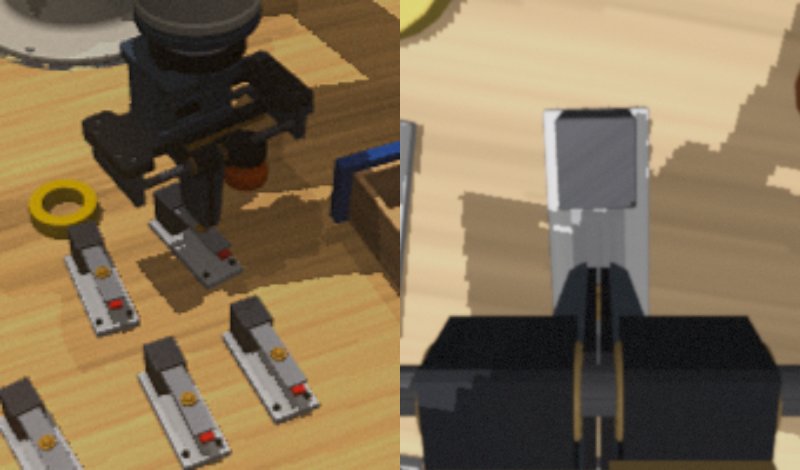

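Run:
```python
from h import *
cal=arm.get_calibration("scene"); p=arm.current_ee_pos(); r=arm.current_tool_rot()
for dz in (.02,.04,.06,.079,.1,.12):
    print(dz,[to_px([p+r@np.array([sx*.038,-.089,-dz])],cal)[0].round(0) for sx in (-1,1)],"tip",[to_px([p+r@np.array([sx*.016,sy*.013,-dz])],cal)[0].round(0) for sx,sy in ((-1,1),(-1,-1),(1,1))])
```

```text
0.02 [array([297., 246.]), array([279., 224.])] tip [array([334., 220.]), array([324., 225.]), array([326., 212.])]
0.04 [array([297., 239.]), array([279., 217.])] tip [array([334., 214.]), array([324., 218.]), array([326., 205.])]
0.06 [array([296., 232.]), array([278., 210.])] tip [array([334., 206.]), array([323., 211.]), array([326., 198.])]
0.079 [array([296., 225.]), array([277., 203.])] tip [array([334., 199.]), array([323., 204.]), array([326., 191.])]
0.1 [array([295., 217.]), array([276., 195.])] tip [array([334., 191.]), array([323., 196.]), array([326., 183.])]
0.12 [array([294., 210.]), array([275., 187.])] tip [array([334., 184.]), array([323., 188.]), array([326., 175.])]
```

The gripper's lower corner at scene (300,211) and the fingertips at (330,216) both lie about 35 mm above where the kinematics put them. The tool therefore ends about 33 mm short of the nominal TCP, and the tip is now just above the pad. I'll carry on down under force control.

```bash
python3 - <<'E'
s=open("h.py").read()
s=s.replace("arm.move_to([px,py,.075],R(yaw));","arm.move_to([px,py,z0+.02],R(yaw));").replace("arm.move_l([px,py,.075],feed=.08)","arm.move_l([px,py,z0+.03],feed=.1)")
open("h.py","w").write(s)
E
python3 - <<'E'
from h import *
print(press(.4137,-.0435,9.5,z0=.0135,zmin=-.012)); print(arm.current_t(),arm.current_force())
E
```

```text
['13.48:0.15', '12.98:0.10', '12.47:0.23', '11.99:-0.77', '11.49:-0.35', '10.99:0.22', '10.49:0.09', '9.98:0.32', '9.50:0.36', '9.00:-0.34', '8.49:0.34', '7.99:-0.10', '7.48:0.01', '7.00:-0.21', '6.50:-0.12', '6.01:0.13', '5.48:0.43', '5.01:0.39', '4.50:0.74', '4.05:2.05', '3.54:3.13', '3.04:3.30', '2.53:4.63', '2.09:5.80']
(np.float64(2.4095499819419484), 5.79521610636305, np.float64(0.004498925208536071))
65.2333 [ 0.3063 -0.3188  0.0079]
```

Contact came at TCP z = 4.9 mm, so the fingertips sit about 40 mm above the nominal TCP. The slope is about 2 N/mm, so this clip is good, and it has had 5.8 N. The earlier dry passes never touched it. Now the other four.

```bash
python3 - <<'E'
s=open("h.py").read()
s=s.replace("z-=.0005 if f<4.8 else .00025","z-=.0007 if f<3.3 else .00035\n        if zc is None and z<.0025: print('no contact'); break")
s=s.replace("arm.sleep(.2)\n","arm.sleep(.15)\n").replace("feed=.02); arm.sleep(.05)","feed=.03); arm.sleep(.03)")
open("h.py","w").write(s)
E
python3 - <<'E'
from h import *
for c in [(.430,-.132,-4),(.585,-.142,12),(.579,-.234,6),(.569,-.038,1)]:
    r=press(*c,z0=.0070,zmin=-.007); print(c,r,arm.current_t())
    if r[2] is None or not .003<r[2]<.0065: print("check"); break
E
```

```text
['6.99:-0.14', '6.29:0.14', '5.59:0.27', '4.92:0.85', '4.24:1.37', '3.55:3.03', '2.88:4.30', '2.52:5.00', '2.17:5.67']
(0.43, -0.132, -4) (np.float64(2.743697485512224), 5.670037970919591, np.float64(0.004917364949396347)) 69.8583
no contact
['7.00:0.29', '6.28:-0.20', '5.58:0.04', '4.87:0.32', '4.17:-0.15', '3.49:-0.72', '2.77:0.04']
(0.585, -0.142, 12) (None, 0.04150903046140053, None) 74.0167
check
```

Run:
```python
from h import *
arm.move_l([.634,-.132,.08],feed=.2); arm.move_to([.42,.2,.15],R(0))
t=arm.snapshot("top"); cv2.imwrite("pics/t4.png",t[:,:,::-1]); 
for c in clips(t,arm.get_calibration("top")): print(*c)
print(arm.current_t())
```

```text
75.9167
```

View pics/t4.png

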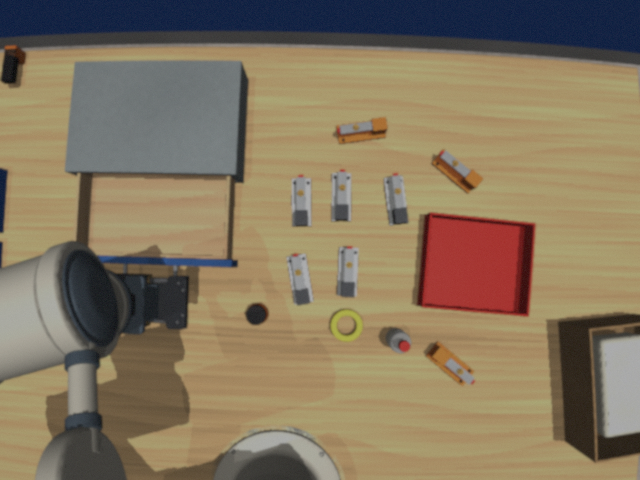

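The third clip was knocked: it's now heel (341,213), pad (342,188), nearly straight. The brightness also shifted, so I make the heel threshold adaptive (Otsu).

Run:
```python
s=open("h.py").read()
s=s.replace("        d=m&(V<dark);","        dark=min(105,cv2.threshold(V[m].reshape(-1,1),0,255,cv2.THRESH_OTSU)[0]+1); d=m&(V<dark);")
open("h.py","w").write(s)
from h import *
for f in ("top0","t4"):
    im=cv2.imread(f"pics/{f}.png")[:,:,::-1].copy()
    for c in clips(im,arm.get_calibration("top")): print(f,*c)
```

```text
top0 0.5943194917342349 -0.1397852093057551 9.950033129090698 [351. 208.] 997 278
top0 0.5927685873304586 -0.22977584663222972 -1.1391666471367423 [396. 210.] 991 370
top0 0.5751861351528551 -0.036777327167626495 -2.2989461054194815 [300. 216.] 982 237
top0 0.4368917584450989 -0.1306539254087909 -8.19076785105985 [345. 287.] 1020 262
top0 0.41845124930365196 -0.04211832332745262 5.432919637657839 [301. 295.] 1030 218
top0 0.44371861680221225 0.24822234625966255 98.15222968354811 [157. 278.] 559 135
t4 0.5885736198415826 -0.11788579751734146 -1.8563555054632026 [340. 211.] 1001 223
t4 0.5849873016942755 -0.23289765448762267 4.454450195074065 [398. 214.] 992 272
t4 0.5740796588137165 -0.03667714483356866 -2.2994177768816804 [300. 217.] 986 217
t4 0.4347995916660311 -0.13210123057425047 -5.299019677848225 [346. 288.] 1020 217
t4 0.41755318401356734 -0.042766630453623826 6.546836748937716 [301. 295.] 1039 200
```

Run:
```python
s=open("h.py").read()
s=s.replace("dark=min(105,cv2.threshold(V[m].reshape(-1,1),0,255,cv2.THRESH_OTSU)[0]+1);","dark=np.percentile(V[m],14);")
s=s.replace("        (cx,cy),wh,_=cv2.minAreaRect(np.c_[gx,gy].astype(np.float32))\n","")
s=s.replace("        out.append((h[0],h[1],np.degrees(np.arctan2(f[1]-h[1],f[0]-h[0])),","""        my,mx=np.nonzero(m); b=to_world(cv2.boxPoints(cv2.minAreaRect(np.c_[mx,my].astype(np.float32))),cal,.02)[:,:2]
        e=max(b[1]-b[0],b[2]-b[1],key=np.linalg.norm); e=e*np.sign(e@(f-h)[:2])
        if np.linalg.norm(f[:2]-h[:2])<.02: continue
        out.append((h[0]-.001,h[1],np.degrees(np.arctan2(e[1],e[0])),""")
open("h.py","w").write(s)
from h import *
for f in ("top0","t4"):
    im=cv2.imread(f"pics/{f}.png")[:,:,::-1].copy()
    for c in clips(im,arm.get_calibration("top")): print(f,*c)
```

```text
top0 0.5856937350403542 -0.1414544768774259 14.915559395442505 [352. 212.] 997 138
top0 0.5790761218148136 -0.23266516452705285 8.674640912987213 [397. 216.] 991 128
top0 0.5703188285656776 -0.03823530381411907 1.4026046840655733 [301. 218.] 982 131
top0 0.431162193785555 -0.13282225822575283 1.1348193401887883 [346. 289.] 1020 140
top0 0.4150164509001133 -0.043927190503086015 10.840844627476276 [301. 296.] 1030 145
t4 0.5838779175285718 -0.11879630558144644 1.0360150476812777 [341. 212.] 1001 131
t4 0.5788708448955495 -0.23156752668627037 8.13813968528582 [397. 216.] 992 108
t4 0.569865019216887 -0.037892006904294534 1.4026046840655733 [300. 219.] 986 129
t4 0.43191544167089946 -0.1326247610620552 -1.6280552632152465 [346. 289.] 1020 139
t4 0.41504610482827453 -0.04402251655783757 10.84071312105037 [302. 296.] 1039 145
```

Run:
```python
from h import *
arm.move_to([.618,-.038,.08],R(1))
for c in [(.569,-.038,1),(.583,-.1185,-1),(.5785,-.233,7)]:
    r=press(*c,z0=.0070,zmin=-.007); print(c,r,arm.current_t())
    if r[2] is None or not .003<r[2]<.0065: print("check"); break
```

```text
['6.93:0.13', '6.30:0.14', '5.58:0.15', '4.94:0.47', '4.28:2.33', '3.62:3.52', '3.25:3.81', '2.87:4.74', '2.53:5.36', '2.22:5.93']
(0.569, -0.038, 1) (np.float64(2.0572809475323597), 5.931279874676254, np.float64(0.004280293563377759)) 81.9
['7.01:-0.50', '6.30:0.17', '5.57:-0.37', '4.91:0.23', '4.23:0.43', '3.53:0.89', '2.84:1.71', '2.13:2.16', '1.43:2.93', '0.72:3.29', '0.03:3.83', '-0.31:3.62', '-0.72:3.86', '-1.02:4.24', '-1.42:4.32', '-1.71:4.58', '-2.06:4.88', '-2.33:6.12']
(0.583, -0.1185, -1) (np.float64(5.865352163119307), 6.1162501826460005, np.float64(0.0035337564309175992)) 89.3583
['6.99:-0.13', '6.30:0.02', '5.59:0.05', '4.94:-0.13', '4.21:0.66', '3.54:1.66', '2.84:1.96', '2.12:2.50', '1.43:3.02', '0.73:2.85', '0.00:3.64', '-0.31:3.62', '-0.68:4.44', '-1.03:4.53', '-1.39:5.02', '-1.70:4.63', '-2.02:5.08', '-2.33:5.69']
(0.5785, -0.233, 7) (np.float64(6.54279018977022), 5.687734628209457, np.float64(0.004213582993682005)) 96.8917
```

Results: the clips at (.413,-.044), (.430,-.132) and (.569,-.038) are good at about 2 N/mm. The clips at (.583,-.119) and (.5785,-.233) are soft, sinking about 7 mm. The soft ones go to the bin first.

```bash
cat >> h.py <<'E'
def pick(x,y,yaw):
    arm.grip(.06); arm.move_to([x,y,.03],R(yaw)); f0=arm.current_force()[2]
    for z in (-.005,-.027):
        arm.move_l([x,y,z],feed=.12); f=arm.current_force()[2]-f0
        if f>5: print("hit",z,f); arm.move_l([x,y,.05],feed=.1); raise SystemExit
    arm.grip(0.); print("width",arm.current_width(),arm.current_grasp_force(),arm.current_t())
    assert .02<arm.current_width()<.032
    arm.move_l([x,y,.08],feed=.2)
def place(x,y,yaw,floor):
    arm.move_to([x,y,.08],R(yaw)); arm.move_l([x,y,floor-.025],feed=.15)
    arm.sleep(.1); arm.grip(.05); arm.move_l([x,y,.08],feed=.25); print("placed",arm.current_t())
E
python3 - <<'E'
from h import *
pick(.5785,-.233,7); place(.45,-.345,-4.6,.005)
arm.sleep(.05); t=arm.snapshot("top"); w=arm.snapshot("wrist")
cv2.imwrite("pics/w5.png",w[:,:,::-1]); cv2.imwrite("pics/t5.png",t[:,:,::-1])
for c in clips(t,arm.get_calibration("top")): print(*c)
E
```

```text
width 0.02587391096323777 29.886062443256378 99.6
placed 103.025
0.584259998436654 -0.11886434713103032 1.0360150476812777 [341. 212.] 1000 130
0.5697341314986354 -0.03802283308102202 1.402604964925239 [300. 219.] 982 135
0.4339471743668972 -0.13268191488698225 -0.8094445256361268 [346. 288.] 1002 139
0.415018409713676 -0.044009465269306144 10.840844627476276 [302. 296.] 1034 145
```

View pics/t5.png

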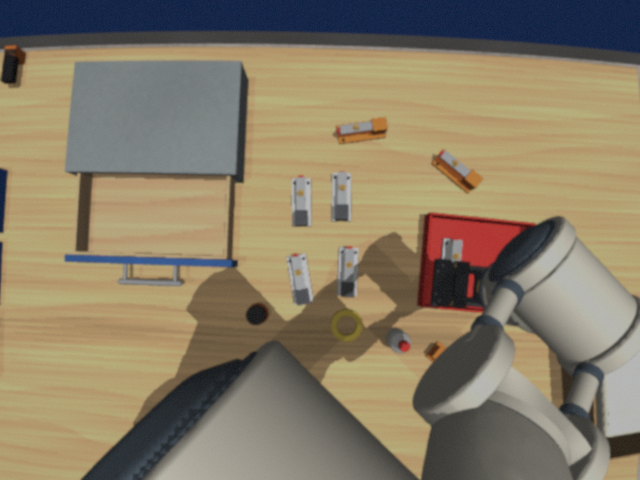

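The grip and place worked, and the clip lies in the bin at (452,262). Next, the second soft clip, then the first good one into the drawer.

```bash
cat >> h.py <<'E'
def look(x,y):
    cs=clips(arm.snapshot("top"),arm.get_calibration("top"))
    c=min(cs,key=lambda c:np.hypot(c[0]-x,c[1]-y),default=None)
    if c is None or np.hypot(c[0]-x,c[1]-y)>.012: print("not where expected",x,y,cs); raise SystemExit
    return c[0]-.001,c[1]
E
python3 - <<'E'
from h import *
pick(.583,-.1188,-1); place(.45,-.44,-4.6,.005)
x,y=look(.569,-.038); print(x,y)
pick(x,y,1); place(.53,.335,.7,.022)
x,y=look(.430,-.132); print(x,y)
w=arm.snapshot("wrist"); cv2.imwrite("pics/w6.png",w[:,:,::-1])
E
```

```text
width 0.026038732979530594 29.956094920635223 105.9917
placed 110.0083
0.5691179698555561 -0.03784955991089652
width 0.02591476357405429 29.931628704071045 113.3917
placed 117.3167
0.43079945992143687 -0.13249032175228553
```

View pics/w6.png

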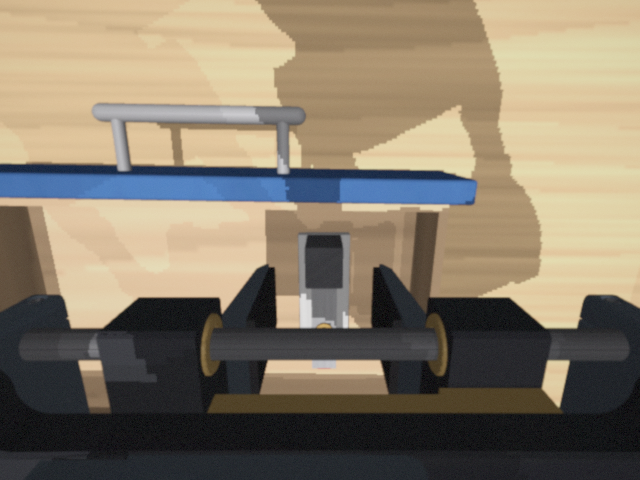

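The clip is upright in the drawer, heel at (324,260), with clearance from the front and side walls. The other two good clips come next, then a look.

Run:
```python
from h import *
x,y=look(.430,-.132); pick(x,y,-3.5); place(.53,.25,.7,.022)
x,y=look(.414,-.044); pick(x,y,10); place(.53,.165,.7,.022)
arm.grip(0.)
arm.move_to([.385,.25,.08],R(0)); print(arm.current_t())
t=arm.snapshot("top"); w=arm.snapshot("wrist"); s=arm.snapshot("scene")
m=np.hstack([t[40:340,40:540][:, :],]); cv2.imwrite("pics/m7.png",np.hstack([cv2.resize(t[40:340,50:550],(500,300)),cv2.resize(s[130:360,80:310],(300,300))])[:,:,::-1])
```

```text
width 0.025764435687589498 29.983859360218048 120.9917
placed 124.9833
width 0.026253815299515423 29.999201595783234 128.025
placed 131.4917
133.05
```

View pics/m7.png

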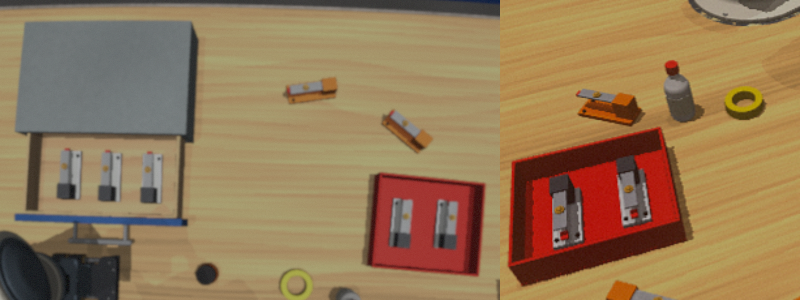

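All three good clips are upright in the drawer and both soft ones are in the bin. Bystanders and orange look-alikes haven't been touched. Now to push the handle until the drawer is shut.

Run:
```python
from h import *
arm.move_l([.385,.25,.003],feed=.15); arm.sleep(.1); f0=arm.current_force()[0]
arm.move_l([.41,.25,.003],feed=.06)
x=.41
while x<.62:
    x+=.02 if x<.545 else .003
    arm.move_l([x,.25+.012*(x-.41),.003],feed=.06); f=arm.current_force()[0]-f0
    if abs(f)>7: break
    if .545<x: arm.sleep(.03)
print(x,f,arm.current_ee_pos()[0],arm.current_t())
arm.sleep(.2); arm.move_l([.45,.25,.003],feed=.15); arm.move_l([.45,.25,.12],feed=.2); arm.move_to([.4,-.1,.2],R(0))
print(arm.current_t(),arm.current_force())
t=arm.snapshot("top"); s=arm.snapshot("scene")
cal=arm.get_calibration("top"); hsv=cv2.cvtColor(t,cv2.COLOR_RGB2HSV); H,S,V=[hsv[...,i] for i in range(3)]
for c,st,m in blobs((H>100)&(H<125)&(S>120)&(V>50),300,6000):
    if st[2]>140: print("front",c,to_world([c],cal,.084))
cv2.imwrite("pics/m8.png",np.hstack([t[40:340,50:450],cv2.resize(s[120:380,340:640],(400,300))])[:,:,::-1])
```

```text
0.5770000000000001 -10.93502897057632 0.5747511017194806 140.4667
143.7583 [ 0.3619 -0.2122  0.5389]
front [154.3269 178.1759] [[0.6384 0.2456 0.084 ]]
```

View pics/m8.png

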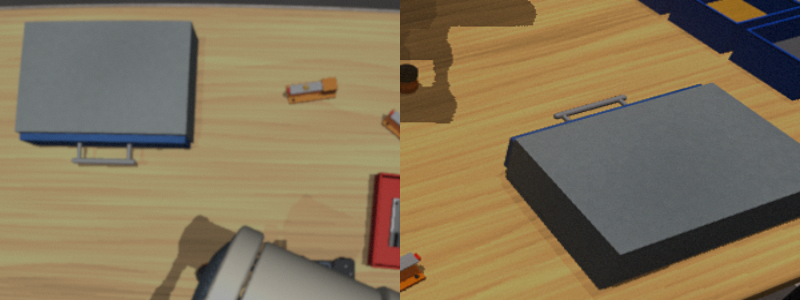

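The drawer is shut: it hit a hard stop at 11 N and the blue front sits against the cabinet. The arm is clear, so I hand in.

```bash
python3 -c "
from rig import arm
print(arm.sign_off())"
```

```text
the job is handed in; nothing more can be done
None
```

I pressed all five clips at about 6 N, put the three good ones upright in the drawer and the two soft ones in the red bin, shut the drawer, and handed the job in at about 144 s; no verdict came back, and my first press ran without its force stop because of a coding slip, but it never touched the clip.

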